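Find the canister lid that rocks and lock it home

TASK

One of the four wooden canister lids on the worktop is not locked: find the one that rocks by pressing down on the edges of the lids, close beside an end of the handle, then push that lid's handle round with your fingertips until the lid drops fully home (its notches lie a short turn away, clockwise). Only press and push: do not pinch or lift any lid, and do not disturb the things around the canisters.

Things in the scene. Friction and masses are not known exactly. Their poses are not given: they have to be found in the camera images.
- lid_a: Wooden lid on canister a, one of four alike: a disc 96 mm across, 10 mm thick, with an upright handle ridge across its top, 68 mm long, 12 mm wide, its top 32 mm above the origin. Origin: centre of the disc's underside; z up, y along the handle (both ends alike). Weight about 0.65 kg. Any of the four lids may be the unlocked one.
- lid_b: Lid on canister b, like lid_a, same origin and axes. The canisters (90 mm across, 90 to 120 mm tall, each different) hold fast to the worktop by suction feet. Below each disc a plug hangs with play in the canister's mouth, and two lugs 6.5 mm deep sit at right angles to the handle. The mouth's edge has two notches for them, hidden under the disc. Lugs in the notches: the disc lies flat on the edge and does not rock, and turns by 0.1 rad at most.
- lid_c: Lid on canister c, like lid_a, same origin and axes. An unlocked lid stands level with its lugs on top of the edge, 6.5 mm proud. A few newtons down on the disc's edge beside a handle end (x 20, y 37 mm) rock it 0.15 rad about the lug line: a fingertip sinks 3 to 5 mm there, and the lid comes level when let go. Pressed on the tall handle itself it binds. A locked lid does not sink.
- lid_d: Lid on canister d, like lid_a, same origin and axes. An unlocked lid's notches lie 0.3 to 0.75 rad away, clockwise seen from above. A level push of about 3 to 10 N, low down against the side of one handle end, turns it; at the notches it drops 6.5 mm and turns no further.
- mug: White mug with a green inside, 80 mm across, 91 mm tall, on the sink's front ledge; a bystander. Origin at the centre of its underside.
- lemon: Lemon, 71x53x51 mm, lying in front of the canisters; a bystander. Origin on its underside.
- garlic: Garlic bulb, 60 mm, at the front left; a bystander. Origin on its underside.
- teaspoon: Teaspoon, 139 mm long and 10 mm high, lying in front of the canisters; a bystander. Origin on its underside.

How it is judged:
On the way:
1. the unlocked lid rocks under a press of the fingers (((angle between lid_a's own z axis and vertical above 0.06 rad and contact force between the fingers and lid_a above 0.5 N) or (angle between lid_b's own z axis and vertical above 0.06 rad and contact force between the fingers and lid_b above 0.5 N) or (angle between lid_c's own z axis and vertical above 0.06 rad and contact force between the fingers and lid_c above 0.5 N) or (angle between lid_d's own z axis and vertical above 0.06 rad and contact force between the fingers and lid_d above 0.5 N))), for 0.1 s.
At the end, for the whole second after the job is handed in: all four lids lie flat on their canisters with the lugs in the notches (within 2.5 mm of fully down, tilted less than 0.03 rad), at rest (height (world z) of lid_a between 0.089 and 0.0945 m and angle between each of lid_a, lid_b, lid_c, lid_d's own z axis and vertical below 0.03 rad and linear speed of each of lid_a, lid_b, lid_c, lid_d below 0.01 m/s and height (world z) of lid_b between 0.097 and 0.1025 m and height (world z) of lid_c between 0.105 and 0.1105 m and height (world z) of lid_d between 0.113 and 0.1185 m); the robot touches nothing.
It fails at once if a lid is lifted (more than 15 mm above its locked height) (height (world z) of lid_a above 0.107 m or height (world z) of lid_b above 0.115 m or height (world z) of lid_c above 0.123 m or height (world z) of lid_d above 0.131 m).
It fails at once if a lid's handle is taken between the fingers ((x of the grasp point in the frame of lid_a between -0.005 and 0.005 m and y of the grasp point in the frame of lid_a between -0.036 and 0.036 m and z of the grasp point in the frame of lid_a below 0.038 m) or (x of the grasp point in the frame of lid_b between -0.005 and 0.005 m and y of the grasp point in the frame of lid_b between -0.036 and 0.036 m and z of the grasp point in the frame of lid_b below 0.038 m) or (x of the grasp point in the frame of lid_c between -0.005 and 0.005 m and y of the grasp point in the frame of lid_c between -0.036 and 0.036 m and z of the grasp point in the frame of lid_c below 0.038 m) or (x of the grasp point in the frame of lid_d between -0.005 and 0.005 m and y of the grasp point in the frame of lid_d between -0.036 and 0.036 m and z of the grasp point in the frame of lid_d below 0.038 m)).
It fails at once if a bystander is moved more than 20 mm (distance of any of mug, lemon, garlic, teaspoon from where it was at the start of the episode above 0.02 m).
It also fails if it takes over 72 s, if anything falls off the work surface, if the arm or the gripper's body presses on something with over 40 N, if the wrist force passes 120 N, or if a joint passes its speed limit or range.

ROBOT

A 7-joint arm with a two-finger parallel gripper is mounted at the origin on a cart in front of the work surface, level with it; the furniture and walls round the work are solid. World frame = base frame: x ahead of the robot, y to its left, z up, the work surface at z = 0. Lengths are in m, angles in rad, forces in N, time in s.
With the tool pointing down it reaches from about 0.425 to 1.025 m from the base axis. Payload 9.4 kg.
Tool frame: the origin (TCP) lies on the front face of the gripper's body, between the roots of the fingers; the fingertips stand 73 mm ahead of it and the grasp point (between the pads) lies 54 mm ahead of it; z points along the fingers, y is the line along which they close (so a half turn about z gives the same grasp; the last joint's range is limited). The gripper opens to 85 mm and grips with 20 to 120 N. Pads are 22 mm wide; open, the fingers measure 114 mm over their backs; the gripper's body (76 mm by 85 mm) begins 54 mm behind the grasp point. The pads swing forward as they close: fully open they stand 13 mm farther back than shut.
Start: joints at [1.229, 0.599, -0.003, 1.599, 0.002, 0.943, -0.08], TCP at [0.19, -0.7, 0.304] pointing down, gripper open.
Joint ranges: [-2.57, 2.57], [-0.35, 1.97], [-1.29, 1.29], [0.11, 2.56], [-1.05, 4.19], [0.11, 1.86], [-2.63, 2.63]. Speed limits (rad/s): [2.22, 2.22, 3.01, 3.01, 3.14, 3.14, 3.14].

INTERFACE

Orientations are given as a rotation vector (axis times angle).
In Python, from rig import r gives the robot as it stands.
- The arm moves only by the tool jog_arm, never from a script. Its argument "series" is text: rows parted by semicolons, each of 6 numbers parted by spaces: the shift along the world's x, y, z in cm, then the turn, a rotation vector about the world's x, y, z in rad. In form: dx dy dz wx wy wz; .... A call has 1 to 20 rows; each row shifts and turns the commanded pose from where the row before left it; what a row does not reach is not made up. A row lasts 1/10 s, in which the tool goes at most 50 mm and 8.59 degrees, less where a joint would pass 70% of its speed; a pose out of reach is approached as far as the arm can. A call with a gripper value outside its range is refused whole. "claw" is the finger opening in cm, from 0 to 8.54, set as the call begins (left out, the last holds). The fingers move at their own pace and stop on an object; "grip_force" is the grip in N (left out, the last holds). Time passes only in rows, so rows that do not move let the fingers close. It gives the time, the measured TCP pose, the force, the opening and the grip force at its end, in the units of the state.
- r.read_state(): the state, without advancing time (a new reading comes with each control period).
- r.get_image(name): name is "scene" or "side" or "wrist"; returns a dict with "img" (384x512x3 uint8, red, green, blue), "mtx" (3x3 intrinsics, pixels), "position" and "orientation" of the camera in the world; the wrist camera has in their place "T_tool_cam" (4x4, takes a point from camera to tool coordinates, whose origin is the TCP and whose axes are the flange's). Camera axes: x right, y down, z forward; pixel columns grow to the right and rows downward; lengths in m; the calibration is good to about 2 mm. The wrist camera is an equidistant fisheye: a pixel r from the principal point sees the ray r / f radians off the axis. A picture is of the moment at which its call begins: read the wrist's pose just before it. There is no depth.
- r.close_job(): hands the job in; it is judged then, once.
The state is a dict: "time": time; "q": joint angles; "qd": joint speeds; "effort": joint torques, N m; "eef_pos": TCP position; "eef_rot": TCP orientation; "wrist_force": force on the tool from outside, world axes, zero at the start; "wrist_torque": the same for the moment, N m; "finger_gap": finger opening in m; "gripper_force": force on a finger pad.
Only numpy, scipy, OpenCV 4.12 (cv2) and the standard library are available. Lean on these libraries where they do the work, as an engineer would, in place of code of your own. Each camera call takes 0.05 s, during which the arm holds its last target. There are 200 camera calls.

## Working session

There is one attempt and no reset: what is moved stays moved. The work goes in short steps, Python scripts to look and compute and a tool call to move; the robot and the scene stay as the last step left them, time stands still between calls to the robot, and variables do not carry over. Pictures are saved under pics/ and viewed, at most 10 in all, crops included, and the job is handed in when it is done.

Besides the shell and the picture viewer there is one more tool, called after "Emit:" as name(argument=value, ...) on one line, values as JSON. jog_arm: Moves the arm, as the interface text tells. Its arguments: {"type":"object","properties":{"series":{"type":"string"},"claw":{"type":"number"},"grip_force":{"type":"number"}},"required":["series"]}

```bash
mkdir -p pics; python3 - <<'E'
from rig import r
import cv2,numpy as np
s=r.read_state();print({k:np.round(v,3) for k,v in s.items()})
for n in("scene","side"):
    d=r.get_image(n);cv2.imwrite(f"pics/{n}0.png",cv2.resize(d["img"][:,:,::-1],(800,600),interpolation=cv2.INTER_CUBIC))
    print(n,d["mtx"],d["position"],d["orientation"])
E
```

```text
{'time': np.float64(0.0), 'q': array([ 1.229,  0.6  , -0.003,  1.6  ,  0.002,  0.943, -0.08 ]), 'qd': array([-0.002, -0.   ,  0.001, -0.   ,  0.   ,  0.001, -0.   ]), 'effort': array([ 1.0000e-03, -7.7645e+01,  1.5650e+00, -2.5801e+01,  1.2000e-02,
        9.0000e-03, -0.0000e+00]), 'eef_pos': array([ 0.19 , -0.699,  0.303]), 'eef_rot': array([-3.113e+00, -4.150e-01,  1.000e-03]), 'wrist_force': array([-0.084, -0.462,  0.202]), 'wrist_torque': array([ 0.026, -0.033,  0.039]), 'gripper_force': np.float64(0.0), 'finger_gap': np.float64(0.085)}
scene [[351.90371205   0.         254.22105087]
 [  0.         351.90371205 189.71230842]
 [  0.           0.           1.        ]] [-0.22408787 -0.53977806  0.76989687] [-2.04721226  0.99351508 -0.46077075]
side [[405.53585493   0.         255.05776619]
 [  0.         405.53585493 189.20352035]
 [  0.           0.           1.        ]] [-0.07581025 -0.07646618  0.99629692] [-2.00837437  1.81347798 -0.49542292]
```

View pics/scene0.png

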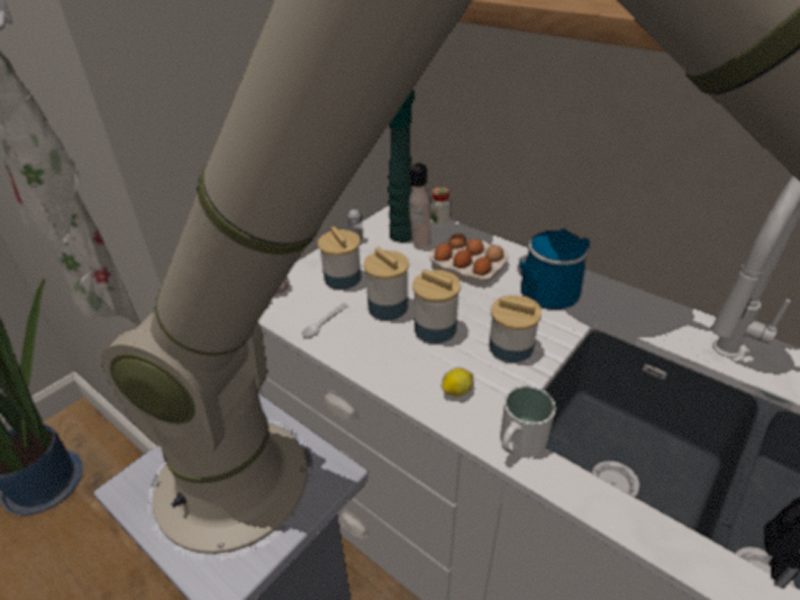

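View pics/side0.png

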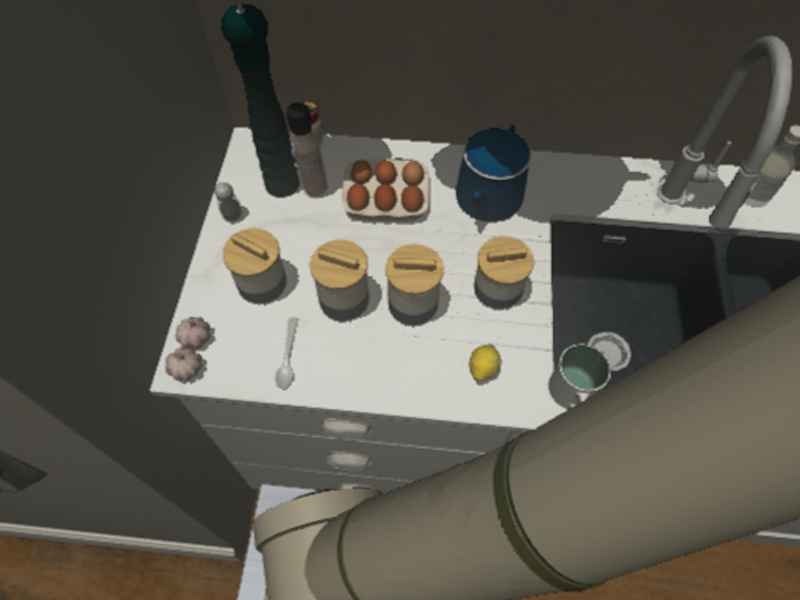

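The side view shows four lids near (252,252), (340,266), (415,268) and (505,259), with the spoon and lemon in front, the eggs and pot behind. Next: enlarged crops of both views.

```bash
python3 - <<'E'
from rig import r
import cv2,numpy as np
a=r.get_image("side")["img"][140:215,135:350,::-1]; b=r.get_image("scene")["img"][138:238,195:355,::-1]
cv2.imwrite("pics/c1.png",cv2.resize(a,None,fx=3.7,fy=3.7,interpolation=cv2.INTER_CUBIC))
cv2.imwrite("pics/c2.png",cv2.resize(b,None,fx=5,fy=5,interpolation=cv2.INTER_CUBIC))
E
```

```text
(no output)
```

View pics/c1.png

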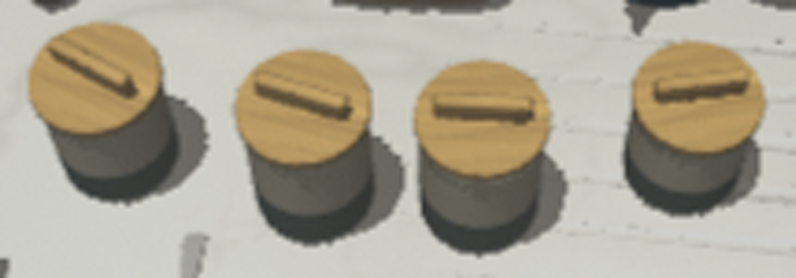

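View pics/c2.png

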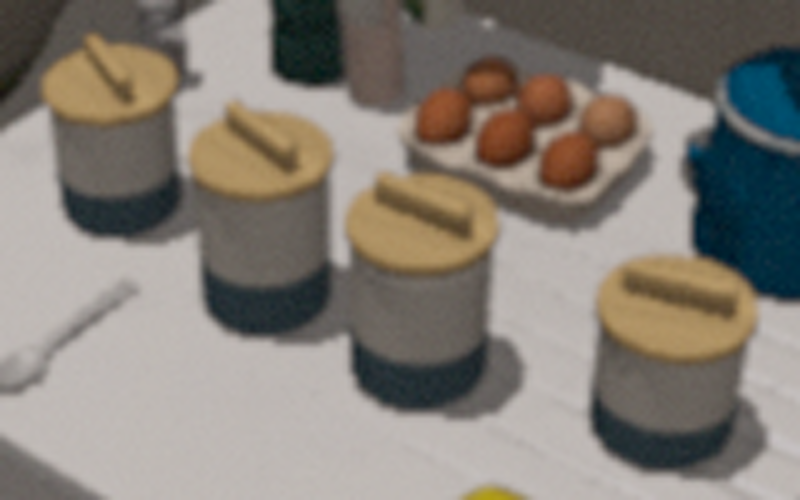

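```bash
cat >h.py <<'E'
import numpy as np
from scipy.spatial.transform import Rotation as R
from scipy.optimize import least_squares
def proj(d,P):
    p=R.from_rotvec(d["orientation"]).inv().apply(np.asarray(P)-d["position"]);q=p@d["mtx"].T
    return q[:,:2]/q[:,2:]
def onplane(d,uv,z):
    v=R.from_rotvec(d["orientation"]).apply(np.linalg.inv(d["mtx"])@[uv[0],uv[1],1]);return d["position"]+v*(z-d["position"][2])/v[2]
E
python3 - <<'E'
from rig import r
from h import *
S=r.get_image("side");C=r.get_image("scene")
u=lambda a,k,o:(np.array(a)+.5)/k-.5+np.array(o)
t=np.linspace(0,2*np.pi,180);ci=np.c_[.048*np.cos(t),.048*np.sin(t)]
ring=np.vstack([np.c_[ci,0*t],np.c_[ci,0*t+.01]])
def bb(d,p):
    q=proj(d,ring+p);return np.r_[q.min(0)[0],q.max(0)[0],q.min(0)[1],q.max(0)[1]]
s=[[29,161,22,135],[235,372,49,166],[415,551,60,178],[632,765,41,154]]
c=[[42,180,44,124],[190,333,112,199],[346,498,174,272],[597,757,256,361]]
h=[[(56,43),(130,82)],[(258,83),(350,105)],[(434,100),(532,104)],[(655,90),(746,80)]]
for i in range(4):
    a=u(s[i],3.7,[135,135,140,140]);b=u(c[i],5,[195,195,138,138])
    f=lambda p:np.r_[bb(S,p)-a,(bb(C,p)-b)[[0,1,3]]]
    o=least_squares(f,[.7,0,.1]);e=[onplane(S,u(x,3.7,[135,140]),o.x[2]+.032) for x in h[i]]
    D=e[0]-e[1];m=(e[0]+e[1])/2
    print(i,o.x.round(4),o.fun.round(2),"handle len",np.linalg.norm(D).round(3),"mid",m.round(3),"dir deg",np.degrees(np.arctan2(D[1],D[0])).round(1))
for n,p in dict(lemon=(485,363),sp1=(285,380),sp2=(293,322),egg=(386,218),pot=(480,218),g=(192,332)).items(): print(n,onplane(S,(np.array(p)+.5)/1.5625-.5,0).round(3))
E
```

```text
0 [0.5084 0.2339 0.1001] [-0.66  0.79 -1.06  0.37 -0.19 -0.29  0.75] handle len 0.065 mid [0.502 0.229 0.132] dir deg 65.1
1 [0.4882 0.0782 0.1171] [-0.23  0.34 -1.18  0.47 -0.77  0.32  0.73] handle len 0.066 mid [0.48  0.075 0.149] dir deg 80.0
2 [ 0.4918 -0.0466  0.1166] [-0.35  0.43 -1.16  0.45 -0.71  0.3   0.7 ] handle len 0.066 mid [ 0.486 -0.047  0.149] dir deg 93.1
3 [ 0.5414 -0.1983  0.093 ] [-0.35  0.45 -1.17  0.41 -0.77  0.34  0.71] handle len 0.065 mid [ 0.531 -0.196  0.125] dir deg 103.3
lemon [ 0.389 -0.18   0.   ]
sp1 [0.323 0.155 0.   ]
sp2 [0.434 0.163 0.   ]
egg [0.681 0.024 0.   ]
pot [ 0.7  -0.16 -0.  ]
g [0.396 0.336 0.   ]
```

Emit:
jog_arm(series="1.5 3.5 0 0 0 -0.015;1.5 3.5 0 0 0 -0.015;1.5 3.5 0 0 0 -0.015;1.5 3.5 0 0 0 -0.015;1.5 3.5 0 0 0 -0.015;1.5 3.5 0 0 0 -0.015;1.5 3.5 0 0 0 -0.015;1.5 3.5 0 0 0 -0.015;1.5 3.5 0 0 0 -0.015;1.5 3.5 0 0 0 -0.015;1.5 3.5 0 0 0 -0.015;1.5 3.5 0 0 0 -0.015;1.5 3.5 0 0 0 -0.015;1.5 3.5 0 0 0 -0.015;1.5 3.5 0 0 0 0;1.5 3.5 0 0 0 0;1.5 3.5 0 0 0 0;1.5 3.5 0 0 0 0;1.5 3.5 0 0 0 0;0 0 0 0 0 0", claw=0)

```text
time: 2.3
eef_pos: [0.4768, -0.0299, 0.3041]
eef_rot: [-3.138, -0.097, -0.003]
wrist_force: [-0.1, 0.4, -0.2]
finger_gap: 0.0002
gripper_force: 0.0
```

```bash
python3 - <<'E'
from rig import r
from h import *
import cv2
s=r.read_state();w=r.get_image("wrist")
np.savez("w1.npz",p=s["eef_pos"],o=s["eef_rot"],T=w["T_tool_cam"],K=w["mtx"])
print(s["eef_pos"],s["eef_rot"],s["finger_gap"],s["wrist_force"],w["T_tool_cam"].round(3),w["mtx"])
cv2.imwrite("pics/w1.png",cv2.resize(w["img"][:,:,::-1],(800,600),interpolation=cv2.INTER_CUBIC))
E
```

```text
[ 0.47678868 -0.02990099  0.30411584] [-3.13825838 -0.09659414 -0.00331518] 0.00017921718295521726 [-0.076606    0.42739065 -0.15515277] [[ 0.001 -0.965 -0.263  0.067]
 [ 1.     0.     0.001  0.001]
 [-0.001 -0.263  0.965 -0.069]
 [ 0.     0.     0.     1.   ]] [[297.31863964   0.         258.11424257]
 [  0.         297.31863964 191.1831529 ]
 [  0.           0.           1.        ]]
```

View pics/w1.png

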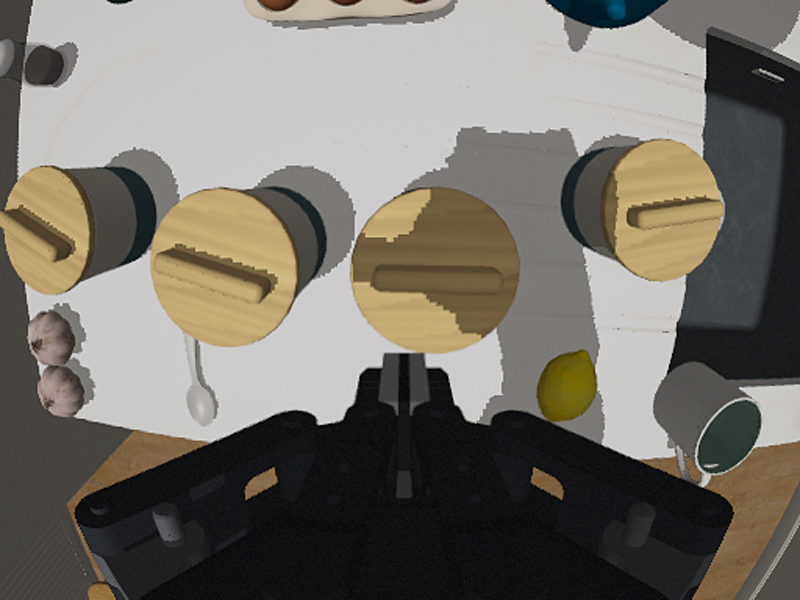

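The wrist view shows all four lids: discs at (49,230), (225,267), (435,270) and (664,210), with handles clear. The fingers are shut at (405,355).

```bash
cat >>h.py <<'E'
def wproj(W,P):
    T=W["T"];p=R.from_rotvec(W["o"]).inv().apply(np.asarray(P)-W["p"]);p=(p-T[:3,3])@T[:3,:3]
    n=np.hypot(p[:,0],p[:,1]);a=np.arctan2(n,p[:,2]);K=W["K"]
    return p[:,:2]/n[:,None]*a[:,None]*K[0,0]+K[:2,2]
def wplane(W,uv,z):
    K=W["K"];d=(np.array(uv)-K[:2,2])/K[0,0];a=np.hypot(*d);v=np.r_[np.sin(a)*d/a,np.cos(a)]
    Rt=R.from_rotvec(W["o"]);c=W["p"]+Rt.apply(W["T"][:3,3]);v=Rt.apply(W["T"][:3,:3]@v);return c+v*(z-c[2])/v[2]
E
python3 - <<'E'
from h import *
W=np.load("w1.npz");W={k:W[k] for k in W}
t=np.linspace(0,2*np.pi,180);ring=np.c_[.048*np.cos(t),.048*np.sin(t),0*t+.01]
u=lambda a:(np.array(a)+.5)/1.5625-.5
b=[[3,95,166,294],[151,299,188,347],[351,519,187,353],[604,723,139,281]]
h=[[(2,214),(62,256)],[(157,260),(268,291)],[(373,272),(504,276)],[(629,218),(722,210)]]
for i in range(4):
    def f(p):
        q=wproj(W,ring+p);return np.c_[q.min(0),q.max(0)].ravel()-u(b[i])
    o=least_squares(f,[.5,0,.1]);e=[wplane(W,u(x),o.x[2]+.030) for x in h[i]];D=e[0]-e[1]
    print(i,o.x.round(4),o.fun.round(2),np.linalg.norm(D).round(3),((e[0]+e[1])/2).round(3),np.degrees(np.arctan2(D[1],D[0])).round(1))
E
```

```text
0 [0.5066 0.2303 0.097 ] [ 1.49 -1.2  -0.88  0.92] 0.069 [0.507 0.227 0.127] 64.7
1 [0.4867 0.0775 0.1111] [ 0.14 -0.12 -0.12  0.12] 0.069 [0.488 0.076 0.141] 78.2
2 [ 0.4914 -0.0478  0.1084] [-0.17  0.17  0.17 -0.18] 0.069 [ 0.495 -0.048  0.138] 92.0
3 [ 0.5409 -0.2007  0.0894] [ 0.54 -0.66 -0.48  0.49] 0.073 [ 0.541 -0.196  0.119] 101.4
```

Emit:
jog_arm(series="-0.3 0.6 -3.3 0 0 0;-0.3 0.6 -3.3 0 0 0;-0.3 0.6 -3 0 0 0;0 0 0 0 0 0;0 0 -0.2 0 0 0;0 0 -0.2 0 0 0;0 0 0 0 0 0")

```text
time: 3.05
eef_pos: [0.4663, -0.0173, 0.2049]
eef_rot: [3.14, 0.085, 0.003]
wrist_force: [-0.1, -0.5, 0.1]
finger_gap: 0.0001
gripper_force: 0.0
```

Emit:
jog_arm(series="0.1 0.4 0 0 0 0;0 0.1 -0.2 0 0 0;0 0 -0.2 0 0 0;0 0 -0.1 0 0 0;0 0 -0.1 0 0 0;0 0 0 0 0 0")

```text
time: 3.65
eef_pos: [0.4666, -0.0118, 0.1977]
eef_rot: [3.14, 0.086, -0.001]
wrist_force: [0.5, 1.0, 0.6]
finger_gap: 0.0001
gripper_force: 0.0
```

Emit:
jog_arm(series="0 0 -0.1 0 0 0;0 0 -0.1 0 0 0;0 0 0 0 0 0")

```text
time: 3.95
eef_pos: [0.4668, -0.0117, 0.1958]
eef_rot: [-3.14, -0.086, 0.0]
wrist_force: [0.4, 0.6, 0.6]
finger_gap: -0.0004
gripper_force: 0.4
```

Emit:
jog_arm(series="0 0 -0.1 0 0 0;0 0 -0.1 0 0 0;0 0 0 0 0 0")

```text
time: 4.25
eef_pos: [0.4668, -0.0117, 0.1938]
eef_rot: [-3.14, -0.086, -0.0]
wrist_force: [-1.3, 0.0, 0.4]
finger_gap: 0.0
gripper_force: 0.6
```

Emit:
jog_arm(series="0 0 -0.1 0 0 0;0 0 -0.1 0 0 0;0 0 0 0 0 0")

```text
time: 4.55
eef_pos: [0.4668, -0.0116, 0.1925]
eef_rot: [-3.14, -0.086, -0.001]
wrist_force: [-2.1, 0.9, 12.8]
finger_gap: -0.0003
gripper_force: 6.9
```

Emit:
jog_arm(series="0 0 -0.1 0 0 0;0 0 -0.1 0 0 0;0 0 0 0 0 0")

```text
time: 4.85
eef_pos: [0.4668, -0.0117, 0.1918]
eef_rot: [3.14, 0.086, 0.002]
wrist_force: [-6.4, 1.8, 39.1]
finger_gap: -0.0002
gripper_force: 18.9
```

```bash
python3 - <<'E'
from rig import r
import cv2,numpy as np
s=r.read_state();w=r.get_image("wrist")
np.savez("w2.npz",p=s["eef_pos"],o=s["eef_rot"],T=w["T_tool_cam"],K=w["mtx"])
cv2.imwrite("pics/w2.png",cv2.resize(w["img"][:,:,::-1],(800,600),interpolation=cv2.INTER_CUBIC))
E
```

```text
(no output)
```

View pics/w2.png

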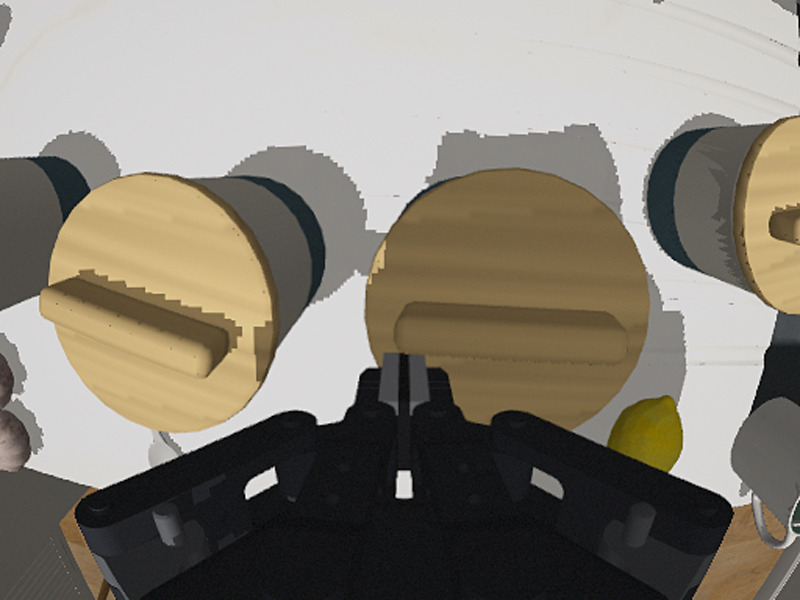

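The shut fingers are on lid 2's disc at (405,400), beside the handle's left end, but I can't tell any tilt by eye. I'll raise the fingers and press on the lug line, where the lid cannot rock, to compare contact heights.

Emit:
jog_arm(series="0 0 0.3 0 0 0;0 0 1 0 0 0;-0.5 -1.8 0 0 0 0;-0.5 -1.8 0 0 0 0;0 0 0 0 0 0;0 0 -0.2 0 0 0;0 0 -0.2 0 0 0;0 0 0 0 0 0")

```text
time: 5.7
eef_pos: [0.4569, -0.047, 0.1986]
eef_rot: [-3.14, -0.088, 0.001]
wrist_force: [-0.6, 1.3, -0.1]
finger_gap: 0.0002
gripper_force: 0.0
```

Emit:
jog_arm(series="0 0 -0.1 0 0 0;0 0 -0.1 0 0 0;0 0 0 0 0 0")

```text
time: 6.0
eef_pos: [0.4568, -0.0473, 0.1971]
eef_rot: [-3.14, -0.087, -0.0]
wrist_force: [-1.2, 0.6, 6.2]
finger_gap: 0.0001
gripper_force: 2.9
```

Emit:
jog_arm(series="0 0 -0.1 0 0 0;0 0 -0.1 0 0 0;0 0 0 0 0 0")

```text
time: 6.3
eef_pos: [0.4568, -0.0473, 0.1966]
eef_rot: [3.14, 0.087, 0.002]
wrist_force: [-7.7, 2.9, 33.7]
finger_gap: 0.0003
gripper_force: 17.0
```

Emit:
jog_arm(series="0 0 -0.1 0 0 0;0 0 -0.1 0 0 0;0 0 0 0 0 0")

```text
time: 6.6
eef_pos: [0.4567, -0.0473, 0.1961]
eef_rot: [3.14, 0.087, 0.004]
wrist_force: [-12.5, 2.5, 62.4]
finger_gap: 0.0
gripper_force: 31.1
```

Contact on the lug line came at TCP z 0.197, against 0.1925 at the handle end. So lid 2 stands 6.5 mm proud: it is canister c's lid, it is unlocked, and it has rocked. Next, the clockwise push: the +y handle end towards +x.

Emit:
jog_arm(series="0 0 0.4 0 0 0;0 0 0.5 0 0 0;0.6 1.35 0 0 0 0;0.6 1.35 0 0 0 0;0 0 0 0 0 0")

```text
time: 7.1
eef_pos: [0.4696, -0.0191, 0.2018]
eef_rot: [-3.14, -0.09, -0.001]
wrist_force: [0.5, -0.8, 0.5]
finger_gap: -0.0002
gripper_force: 0.0
```

Emit:
jog_arm(series="0.2 0 -0.1 0 0 0;0.2 0 0 0 0 0;0.2 0 0 0 0 0;0 0 0 0 0 0")

```text
time: 7.5
eef_pos: [0.4742, -0.0213, 0.2007]
eef_rot: [3.14, 0.085, -0.002]
wrist_force: [-2.7, -0.0, 0.4]
finger_gap: 0.0001
gripper_force: 1.0
```

Emit:
jog_arm(series="0.2 0.05 0 0 0 -0.05;0.2 0.05 0 0 0 -0.05;0 0 0 0 0 0")

```text
time: 7.8
eef_pos: [0.4768, -0.0196, 0.2005]
eef_rot: [3.141, -0.073, -0.007]
wrist_force: [-6.0, 3.0, 3.2]
finger_gap: 0.0003
gripper_force: 3.2
```

Emit:
jog_arm(series="0.2 0.03 0 0 0 -0.07;0.2 0.03 0 0 0 -0.07;0 0 0 0 0 0")

```text
time: 8.1
eef_pos: [0.4807, -0.0188, 0.2005]
eef_rot: [3.128, -0.293, -0.007]
wrist_force: [-6.2, 1.9, 2.5]
finger_gap: -0.0001
gripper_force: 3.3
```

Emit:
jog_arm(series="0.2 0.03 0 0 0 -0.07;0.2 0.02 0 0 0 -0.07;0 0 0 0 0 0")

```text
time: 8.4
eef_pos: [0.4848, -0.0181, 0.2005]
eef_rot: [3.099, -0.511, -0.007]
wrist_force: [-6.0, 3.7, 2.5]
finger_gap: -0.0002
gripper_force: 3.5
```

Emit:
jog_arm(series="0.2 0 0 0 0 -0.06;0.2 0 0 0 0 -0.06;0 0 0 0 0 0")

```text
time: 8.7
eef_pos: [0.4887, -0.0181, 0.2003]
eef_rot: [3.063, -0.696, -0.008]
wrist_force: [-5.2, 3.6, -1.9]
finger_gap: -0.0001
gripper_force: 3.2
```

Emit:
jog_arm(series="0.2 -0.02 0 0 0 -0.06;0 0 0 0 0 0")

```text
time: 8.9
eef_pos: [0.4895, -0.0176, 0.2001]
eef_rot: [3.041, -0.786, -0.012]
wrist_force: [-9.1, 6.5, 1.7]
finger_gap: -0.0002
gripper_force: 5.8
```

Emit:
jog_arm(series="0.15 -0.05 0 0 0 -0.03;0 0 0 0 0 0")

```text
time: 9.1
eef_pos: [0.4899, -0.0174, 0.2]
eef_rot: [3.03, -0.829, -0.016]
wrist_force: [-12.3, 10.6, 4.6]
finger_gap: -0.0005
gripper_force: 7.9
```

Emit:
jog_arm(series="-0.5 0.25 0 0 0 0;-0.5 0.25 0 0 0 0;0 0 3 0 0 0;0 0 4 0 0 0;-1 -1 3 0 0 0;0 0 0 0 0 0;0 0 0 0 0 0")

```text
time: 9.8
eef_pos: [0.4745, -0.0246, 0.3016]
eef_rot: [-3.029, 0.832, -0.004]
wrist_force: [-1.0, 0.5, -0.1]
finger_gap: 0.0001
gripper_force: 0.0
```

```bash
python3 - <<'E'
from rig import r
import cv2,numpy as np
s=r.read_state();w=r.get_image("wrist")
np.savez("w3.npz",p=s["eef_pos"],o=s["eef_rot"],T=w["T_tool_cam"],K=w["mtx"])
print(s["eef_pos"],s["wrist_force"])
cv2.imwrite("pics/w3.png",cv2.resize(w["img"][:,:,::-1],(800,600),interpolation=cv2.INTER_CUBIC))
E
```

```text
[ 0.47451671 -0.02460168  0.30156069] [-1.02641435  0.47153184 -0.10311996]
```

View pics/w3.png

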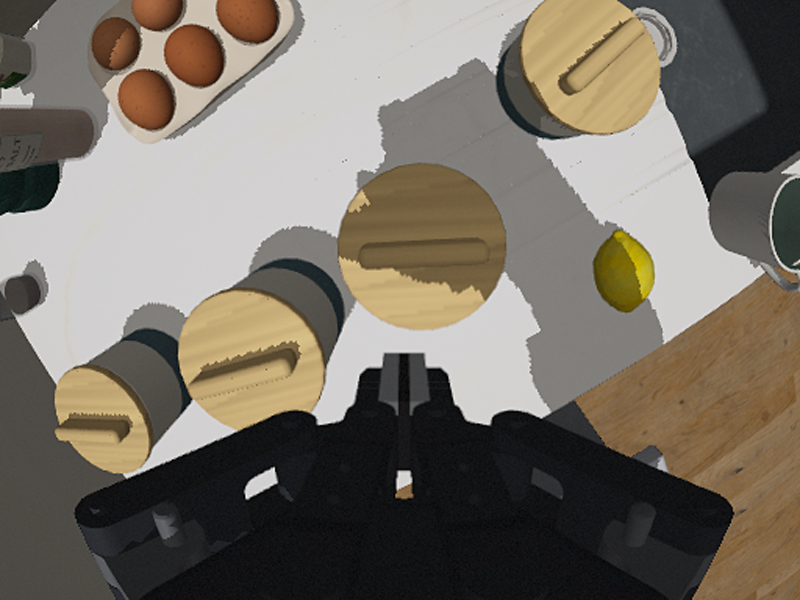

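Seen from above, lid 2's handle has turned to about 61° (image (360,256)-(490,248)) and the bystanders haven't moved. I'll check its height with a light touch on the lug line, expecting contact at TCP z 0.1907 if it has dropped.

Emit:
jog_arm(series="-0.7 -0.3 -3 0 0 0;-0.7 -0.3 -4 0 0 0;0 0 -3 0 0 0;0 0 0 0 0 0;0 0 -0.3 0 0 0;0 0 -0.2 0 0 0;0 0 0 0 0 0")

```text
time: 10.55
eef_pos: [0.4608, -0.0302, 0.1967]
eef_rot: [-3.029, 0.83, -0.002]
wrist_force: [-0.0, -0.4, 0.7]
finger_gap: 0.0002
gripper_force: 0.0
```

Emit:
jog_arm(series="0 0 -0.2 0 0 0;0 0 -0.1 0 0 0;0 0 0 0 0 0")

```text
time: 10.85
eef_pos: [0.4603, -0.0303, 0.1931]
eef_rot: [-3.03, 0.831, -0.001]
wrist_force: [0.1, -0.5, 0.2]
finger_gap: -0.0003
gripper_force: 0.0
```

Emit:
jog_arm(series="0 0 -0.1 0 0 0;0 0 -0.1 0 0 0;0 0 0 0 0 0")

```text
time: 11.15
eef_pos: [0.4602, -0.0303, 0.1908]
eef_rot: [3.03, -0.831, -0.0]
wrist_force: [0.1, 0.2, 0.6]
finger_gap: -0.0001
gripper_force: 0.0
```

Emit:
jog_arm(series="0 0 -0.1 0 0 0;0 0 0 0 0 0")

```text
time: 11.35
eef_pos: [0.4602, -0.0304, 0.1906]
eef_rot: [-3.029, 0.831, -0.001]
wrist_force: [-3.1, -0.0, 15.4]
finger_gap: 0.0002
gripper_force: 7.8
```

Contact came at 0.1907, exactly 6.5 mm lower, so the lid is home. Retracting and handing in.

Emit:
jog_arm(series="0 0 0.5 0 0 0;0 0 3 0 0 0;0 0 4 0 0 0;0 0 3 0 0 0;0 0 0 0 0 0;0 0 0 0 0 0;0 0 0 0 0 0")

```text
time: 12.05
eef_pos: [0.4598, -0.0302, 0.2941]
eef_rot: [3.03, -0.83, -0.002]
wrist_force: [0.5, -0.9, 0.5]
finger_gap: -0.0
gripper_force: 0.0
```

```bash
python3 -c "
from rig import r
print(r.close_job())"
```

```text
the job is handed in; nothing more can be done
None
```

The unlocked lid was the third canister from the left (lid_c by its height): it sank about 4 mm when pressed at the handle end, I turned it clockwise about 0.5 rad until it dropped 6.5 mm home, and the job is handed in (no verdict was returned).

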